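# Centre the vial on the balance pan and take the reading

### The arm

A 6-joint arm with a two-finger parallel gripper is mounted at the origin on a cart in front of the work surface, level with it; the furniture and walls round the work are solid. World frame = base frame: x ahead of the robot, y to its left, z up, the work surface at z = 0. Lengths are in m, angles in rad, forces in N, time in s.
With the tool pointing down it reaches from about 0.425 to 0.95 m from the base axis. Payload 3.5 kg.
Tool frame: the origin (TCP) lies at the very end of the fingers, on their centre line; the grasp point (between the pads) lies 19 mm behind it; z points along the fingers, y is the direction in which the jaws open and shut (so a half turn about z gives the same grasp; the last joint's range is limited). The gripper opens to 85 mm and grips with 20 to 120 N. Pads are 22 mm wide; open, the fingers measure 114 mm over their backs; the gripper's body (76 mm by 85 mm) begins 54 mm behind the grasp point. The pads swing forward as they close: fully open they stand 13 mm farther back than shut.
Start: joints at [-1.413, 0.286, 1.577, -0, 1.279, -0.15], TCP at [0.205, -0.643, 0.231] pointing down, gripper open.
Joint ranges: [-2.77, 2.77], [-0.9, 2.22], [0.21, 2.48], [-1.53, 4.67], [0.24, 2.81], [-2.84, 2.84]. Speed limits (rad/s): [2.79, 2.79, 3.14, 3.14, 3.14, 3.14].

### API

Orientations are given as a unit quaternion [x, y, z, w].
In Python, from plant import get_state, vision, ctrl, cut_out gives the robot as it stands.
- The arm moves only by the tool jog_arm, never from a script. Its argument "commands" is text: rows parted by semicolons, each of 6 numbers parted by spaces: the shift along the world's x, y, z in m, then the turn, a rotation vector about the world's x, y, z in rad. A call has 1 to 20 rows; each row is the pose to reach, as a shift and turn from the pose commanded when the call began; what a row does not reach only later rows make up. A row lasts 1/8 s, in which the tool goes at most 62.5 mm and 10.7 degrees, less where a joint would pass 70% of its speed; a pose out of reach is approached as far as the arm can. A call with a gripper value outside its range is refused whole. "gripper" is the opening in per cent of the stroke, from 0 (shut) to 100 (fully open), set as the call begins (left out, the last holds). The fingers move at their own pace and stop on an object; "grip_force" is the grip in N (left out, the last holds). Time passes only in rows, so rows that repeat a pose let the fingers close. It gives the time, the measured TCP pose, the force and the opening at its end, in the units of the state.
- get_state(): the state, without advancing time (a new reading comes with each control period).
- vision.read_camera(name): name is "scene" or "top"; returns a dict with "frame" (384x512x3 uint8, red, green, blue), "z_map" (384x512 float32, m along the optical axis (not along the pixel's ray), 0 where there is no reading), "fx", "fy", "cx", "cy" (pixels), "R" (3x3) and "t" (3): a world point X has camera coordinates R X + t. Camera axes: x right, y down, z forward; pixel columns grow to the right and rows downward; lengths in m; the calibration is good to about 2 mm. A picture is of the moment at which its call begins.
- ctrl.sign_off(): hands the job in, once; it reports no verdict.
Trained networks look in the newest picture that a camera, given by its name, has taken for a name from the list of things; names that differ only in an ending like _2 or _b are one class to them, and where a whole thing is asked for, a point or a joint stands for the part that bears it (a point fixed in the world has none). Each returns a list of dicts, best first, with "conf" (0 to 1); they miss things now and then, are a little off and sometimes report something else, mostly with a low value. They report only what shows in the picture. A call takes as long as a camera call. They do not tell look-alikes from the thing itself.
- cut_out(camera, query): "pixels" (384x512 bool, what is visible of it) and "box" ([centre column, centre row, width, height] in pixels, round what is visible of it).
The state is a dict: "time": time; "qpos": joint angles; "dq": joint speeds; "joint_efforts": joint torques, N m; "eef_pos": TCP position; "tcp_rot": TCP orientation; "contact_force": force on the tool from outside, world axes, zero at the start; "wrist_torque": the same for the moment, N m; "opening": opening from 0.0 (shut) to 1.0 (fully open).
Only numpy, scipy, OpenCV 4.12 (cv2) and the standard library are available. Lean on these libraries where they do the work, as an engineer would, in place of code of your own. Each camera call takes 0.05 s, during which the arm holds its last target.

### The job

The sample vial standing off-centre on the balance's round pan must be weighed: nudge it gently with the fingertips, low down, until its foot stands wholly inside the small inner ring at the middle of the pan, upright and let go of. Then press the balance's round key fully down and let it come back up. Do not pinch, lift or topple the vial, do not lean on the pan, do not press the key while the vial is still off-centre, and leave the two vials and the test cassette beside the balance where they are.

Things in the scene. Friction and masses are not known exactly. Their poses are not given: they have to be found in the camera images.
- sample_vial: the capped plastic sample vial that stands on the pan: 72 mm tall, round body 20 mm across up to 56 mm, above it the screw cap 23 mm across; 15 to 31 g. Origin at the centre of its flat round foot (20 mm across), z along the vial. It is loose and top-heavy: it slides when pushed low down (on the polished pan, friction about 0.35; within some 15 mm above the pan is safe) and falls over when pushed near the middle or at the cap.
- balance: portable bench balance, a flat white housing fixed to the table, 220 mm long (x), 150 mm wide (y), its top face 42 mm above the table. Origin on the table straight below the pan's centre; the housing reaches from x = -140 mm to x = +86 mm and y = -78 to +78 mm, counting its grey base. The end with the dark display and the key lies towards its -x (towards the robot, turned up to about 25 degrees either way).
- pan: the balance's round polished steel pan, 116 mm across, 5 mm thick, its top 56 mm above the table, 9 mm of air between it and the housing. It sits on a soft stub under its centre and rocks by up to 3 degrees either way when pressed near the edge; under the vial alone it tilts by 1 to 2 degrees. Origin at the centre of its underside, z up.
- pan_centre (a point): centre of the pan's top face, 56 mm above the table. Two turned grooves run round it: the small inner ring, 32 mm across, and a larger one 76 mm across. The vial's foot is inside the inner ring when its centre is within 6 mm of this point.
- key_top (a point): centre of the top of the balance's only key, a round grey button 29 mm across beside the display (48.5 mm above the table at rest), on the balance's -y side; presses straight down.
- key (a joint): travel of the key in m: 0 at rest, 0.004 fully down; springs back by itself, about 1 N to start it and 4.5 N to hold it fully down.
- waiting_vial_a: a second sample vial, the same size as the first, standing on the table on the balance's -y side; origin at the centre of its foot. Leave it alone.
- waiting_vial_b: a third sample vial, the same size, standing on the table on the balance's -y side; origin at the centre of its foot. Leave it alone.
- loose_cassette: a white test cassette, 72 x 24 x 9 mm, lying on the table near the balance's +y side; origin at the centre of its underside, x along its length. Leave it alone.
Things that resemble listed ones, but are neither listed nor needed, are in the scene too. Leave any blue look-alike of the sample_vial alone.

How it is judged:
By the outcome, as a careful person would: the job done as asked, in the order asked, and still so for the second after the job is handed in, with the robot touching nothing.
It also fails if it takes over 64 s, if anything falls off the work surface, if the arm or the gripper's body presses on something with over 40 N, if the wrist force passes 120 N, or if a joint passes its speed limit or range.

## Working session

There is one attempt and no reset: what is moved stays moved. The work goes in short steps, Python scripts to look and compute and a tool call to move; the robot and the scene stay as the last step left them, time stands still between calls to the robot, and variables do not carry over. Pictures are saved under pics/ and viewed, and the job is handed in when it is done.

Besides the shell and the picture viewer there is one more tool, called after "Call:" as name(argument=value, ...) on one line, values as JSON. jog_arm: Moves the arm, as the interface text tells. Its arguments: {"type":"object","properties":{"commands":{"type":"string"},"gripper":{"type":"number"},"grip_force":{"type":"number"}},"required":["commands"]}

```bash
mkdir -p pics; ls; cat > h.py <<'E'
import numpy as np,cv2
from plant import get_state, vision, ctrl, cut_out
def cam(n):
    return vision.read_camera(n)
def world(c,u,v,z=None,d=None):
    u=np.asarray(u,float);v=np.asarray(v,float)
    r=np.stack([(u-c['cx'])/c['fx'],(v-c['cy'])/c['fy'],np.ones_like(u)],-1)
    R=np.array(c['R']);t=np.array(c['t'])
    o=-R.T@t; rw=r@R
    if d is None: d=(z-o[2])/rw[...,2]
    return o+rw*np.asarray(d)[...,None]
def proj(c,X):
    p=np.asarray(X)@np.array(c['R']).T+np.array(c['t'])
    return np.stack([p[...,0]/p[...,2]*c['fx']+c['cx'],p[...,1]/p[...,2]*c['fy']+c['cy']],-1)
def save(img,n): cv2.imwrite('pics/'+n,img[...,::-1])
E
python3 - <<'E'
from h import *
for n in ['scene','top']:
    c=cam(n); save(c['frame'],n+'0.png'); print(n,c['fx'],-np.array(c['R']).T@c['t'],np.array(c['R']).round(2).tolist())
    for q in ['sample_vial','balance','pan','key','loose_cassette']:
        for o in cut_out(n,q): 
            m=o['pixels'];vv,uu=np.nonzero(m);d=c['z_map'][m];ok=d>0
            W=world(c,uu[ok],vv[ok],d=d[ok])
            print(q,round(o['conf'],2),np.round(o['box']),np.median(W,0).round(3),W.max(0).round(3),W.min(0).round(3))
print(get_state())
E
```

```text
pics
scene 411.75702564197934 [ 0.31735772 -0.7519213   0.66880659] [[0.87, -0.49, 0.02], [-0.34, -0.63, -0.69], [0.35, 0.6, -0.72]]
sample_vial 0.84 [223. 193.  10.  36.] [ 0.536 -0.238  0.104] [ 0.55  -0.22   0.129] [ 0.527 -0.243  0.056]
sample_vial 0.76 [309. 183.   6.  29.] [ 0.733 -0.241  0.049] [ 0.746 -0.227  0.073] [ 0.726 -0.247  0.003]
balance 0.71 [228. 227. 124. 103.] [ 0.518 -0.274  0.042] [ 0.68  -0.143  0.06 ] [ 0.407 -0.359 -0.001]
pan 0.79 [239. 208.  60.  40.] [ 0.565 -0.246  0.056] [ 0.625 -0.168  0.117] [ 0.505 -0.297  0.04 ]
key 0.68 [222. 253.  16.  14.] [ 0.483 -0.325  0.048] [ 0.497 -0.31   0.051] [ 0.47  -0.338  0.044]
loose_cassette 0.55 [210. 191.  22.  22.] [ 0.545 -0.129  0.008] [ 0.576 -0.102  0.011] [ 0.513 -0.147 -0.001]
top 485.12767512700793 [ 0.51724728 -0.24286792  0.91276411] [[0.0, -1.0, 0.02], [-0.99, -0.01, -0.11], [0.11, -0.02, -0.99]]
sample_vial 0.73 [237. 224.  13.  16.] [ 0.537 -0.231  0.128] [ 0.549 -0.222  0.132] [ 0.528 -0.241  0.124]
sample_vial 0.47 [241. 116.  10.  20.] [ 0.732 -0.234  0.071] [ 0.748 -0.223  0.076] [ 0.725 -0.245  0
[... 398 characters left out ...]
[ 0.514 -0.15  -0.002]
{'time': 0.6, 'qpos': array([-1.41303739e+00,  2.86251082e-01,  1.57668041e+00,  2.11654995e-05,
        1.27860460e+00, -1.50004935e-01]), 'dq': array([ 0.00044112, -0.00133611, -0.00075384, -0.00020037, -0.00037818,
        0.00097706]), 'joint_efforts': array([-5.57576095e-04, -4.05666161e+01, -2.92741030e+01, -1.02397423e-04,
        6.90405086e-04, -1.05016646e-06]), 'eef_pos': array([ 0.20450565, -0.64326898,  0.23136814]), 'tcp_rot': array([9.88183987e-01, 1.53272330e-01, 1.02438500e-05, 2.82406001e-05]), 'contact_force': array([-0.055838  , -0.40569105, -0.90862854]), 'wrist_torque': array([-0.00721823,  0.01204685, -0.01798484]), 'opening': 0.9980530710907509}
```

```bash
python3 - <<'E'
from h import *
for n in ['scene','top']:
    im=cv2.imread(f'pics/{n}0.png'); 
    a=im[90:310,120:400] 
    cv2.imwrite(f'pics/{n}0z.png',cv2.resize(a,None,fx=2.7,fy=2.7,interpolation=cv2.INTER_CUBIC))
E
```

```text
(no output)
```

View pics/scene0z.png

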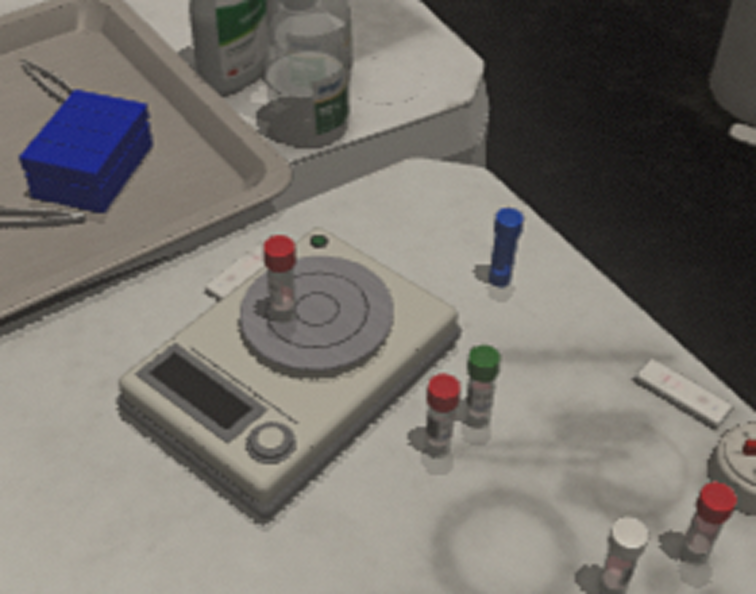

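View pics/top0z.png

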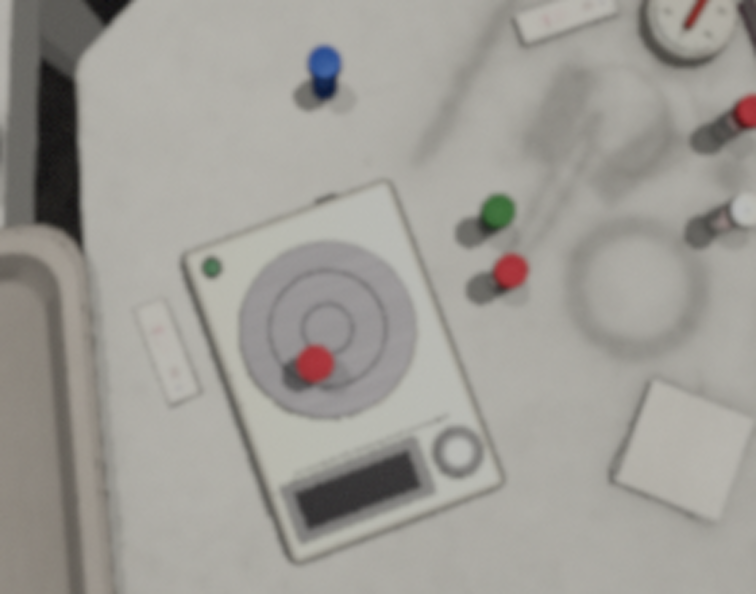

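View pics/scene0.png

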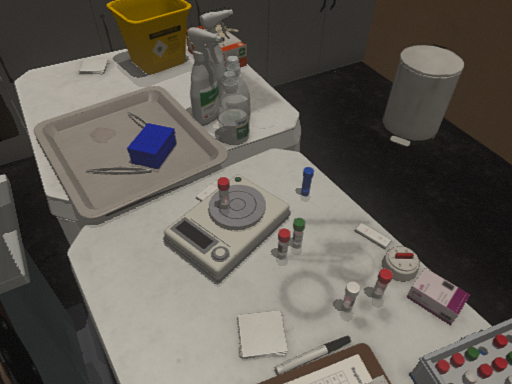

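Scene: the target is the red-capped vial on the pan (full-frame scene pixel 223,193, top pixel 237,224). Possible mistakes are the red vial at (284,243), green at (298,232), blue look-alike at (307,182), white at (351,297) and red at (384,283). All of these stand on the table, and only the first is on the pan. The zoomed crop shows it left of the inner ring. The key is at (222,253). Next I'll measure precisely.

```bash
cat >> h.py <<'E'
from scipy.optimize import least_squares
def sil(c,foot,tilt=(0,0)):
    # silhouette mask of the vial model; axis tilts by tilt (dx,dy per m of height)
    m=np.zeros((384*4,512*4),np.uint8); a=np.linspace(0,2*np.pi,40)
    for r,z0,z1 in((.010,0,.056),(.0115,.056,.072)):
        P=[]
        for z in(z0,z1):
            P.append(np.stack([foot[0]+tilt[0]*z+r*np.cos(a),foot[1]+tilt[1]*z+r*np.sin(a),0*a+foot[2]+z],-1))
        q=proj(c,np.concatenate(P))
        cv2.fillConvexPoly(m,cv2.convexHull(np.round(q*4+1.5).astype(np.int32)),1)
    return cv2.resize(m.astype(np.float32),(512,384),interpolation=cv2.INTER_AREA)
def pancen(c,n):
    o=cut_out(n,'pan')[0]; m=o['pixels']; vv,uu=np.nonzero(m); W=world(c,uu,vv,d=c['z_map'][m])
    s=abs(W[:,2]-.056)<.006; vv,uu,W=vv[s],uu[s],W[s]
    med=np.array([(W[:,0].max()+W[:,0].min())/2,(W[:,1].max()+W[:,1].min())/2]); 
    A=np.c_[W[:,:2]-med,np.ones(len(W))]; pl=np.linalg.lstsq(A,W[:,2],rcond=None)[0]
    # rim: hull points of mask mapped to z=.0555
    h=cv2.convexHull(np.stack([uu,vv],-1).astype(np.int32))[:,0]
    H=world(c,h[:,0],h[:,1],z=.0555)[:,:2]
    f=least_squares(lambda p:np.hypot(*(H-p[:2]).T)-.058,med,loss='soft_l1',f_scale=.001)
    return f.x,np.sqrt(np.mean(f.fun**2)),pl,med
def vial(c,n,near=(.55,-.24),zf=.056,tilt=(0,0)):
    best=None
    for o in cut_out(n,'sample_vial'):
        m=o['pixels'].astype(np.float32)
        vv,uu=np.nonzero(m); W=world(c,uu,vv,d=c['z_map'][m>0]); x0=np.median(W[:,:2],0)
        if np.hypot(*(x0-near))<.07: best=(m,x0,o['conf']);break
    m,x0,cf=best
    from scipy.optimize import minimize
    f=lambda p:np.abs(cv2.GaussianBlur(sil(c,(p[0]*.01+x0[0],p[1]*.01+x0[1],zf),tilt)-m,(0,0),1)).sum()
    r=min((minimize(f,s,method='Nelder-Mead',options=dict(initial_simplex=np.array([s,s+[.6,0],s+[0,.6]]))) for s in (np.zeros(2),np.array([.5,.5]),np.array([.5,-.5]))),key=lambda r:r.fun)
    return x0+r.x*.01,r.fun,m.sum(),cf
E
python3 - <<'E'
from h import *
C={}
for n in ['scene','top']:
    c=C[n]=cam(n); print(n,'pan',[np.round(k,4) for k in pancen(c,n)]); 
    for t in ((0,0),(-.025,.005)): print(t,[np.round(k,4) for k in vial(c,n,tilt=t)])
    for o in cut_out(n,'key')[:1]:
        m=o['pixels'];vv,uu=np.nonzero(m);W=world(c,uu,vv,d=c['z_map'][m]);W=W[W[:,2]>.046];print('key',W.mean(0),(W.max(0)+W.min(0))/2,np.percentile(W[:,2],[10,50,90]))
        b=o['box'];print(world(c,b[0],b[1],z=.0475))
E
```

```text
scene pan [array([ 0.518 , -0.2861]), np.float64(0.0039), array([ 0.0314, -0.0314,  0.0505]), array([ 0.4883, -0.329 ])]
(0, 0) [array([ 0.5386, -0.2317]), np.float64(21.1402), np.float32(336.0), np.float64(0.79)]
(-0.025, 0.005) [array([ 0.5395, -0.2321]), np.float64(26.7223), np.float32(336.0), np.float64(0.79)]
key [ 0.52741365 -0.232446    0.12196502] [ 0.52747088 -0.23250829  0.12175933] [0.11988273 0.12237642 0.12388276]
[ 0.53334446 -0.16358793  0.0475    ]
top pan [array([ 0.5622, -0.2379]), np.float64(0.0009), array([ 0.0178, -0.0068,  0.0567]), array([ 0.5617, -0.237 ])]
(0, 0) [array([ 0.538 , -0.2311]), np.float64(13.1485), np.float32(153.0), np.float64(0.6)]
(-0.025, 0.005) [array([ 0.5399, -0.2311]), np.float64(12.4868), np.float32(153.0), np.float64(0.6)]
key [ 0.48302211 -0.32313019  0.0492352 ] [ 0.48280541 -0.32315458  0.04985028] [0.04739347 0.04910756 0.05129264]
[ 0.48157566 -0.32611908  0.0475    ]
```

```bash
python3 - <<'E'
from h import *
a=np.linspace(0,2*np.pi,73)
out=[]
for n in ['scene','top']:
    c=cam(n); im=c['frame']; s=6
    def pts(x,y,z,r): return proj(c,np.stack([x+r*np.cos(a),y+r*np.sin(a),0*a+z],-1))
    u,v=proj(c,np.array([.54,-.26,.06])).astype(int)
    x0,y0=u-33,v-48
    big=cv2.resize(im[y0:y0+96,x0:x0+66],None,fx=s,fy=s,interpolation=cv2.INTER_CUBIC)
    for (x,y,z,r),col in (((.5622,-.2379,.056,.058),(0,255,0)),((.5622,-.2379,.056,.038),(0,255,0)),((.5622,-.2379,.056,.016),(0,255,0)),((.539,-.2315,.056,.010),(255,255,0)),((.538,-.231,.128,.0115),(0,255,255)),((.482,-.3245,.0485,.0145),(255,0,255))):
        q=((pts(x,y,z,r)-[x0,y0]+.5)*s).astype(int); cv2.polylines(big,[q.astype(np.int32)],True,col,1)
    out.append(big)
save(np.hstack(out),'ov1.png')
E
```

```text
(no output)
```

View pics/ov1.png

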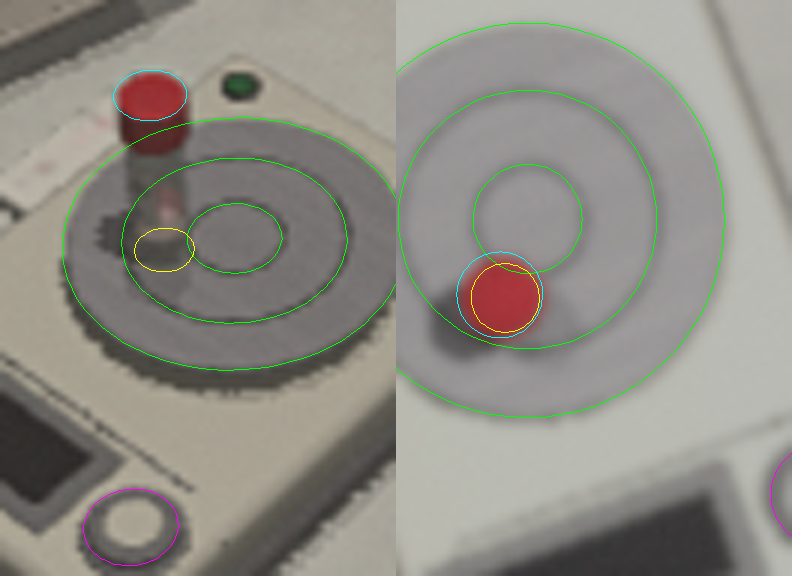

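```bash
python3 - <<'E'
from scipy.spatial.transform import Rotation as R
import numpy as np
p=-.271
T=R.from_rotvec(.262*np.array([np.sin(p),-np.cos(p),0]))*R.from_euler('z',p-.306)
print(T.as_rotvec(), (T*R.from_quat([.988184,.153272,0,0])).as_matrix().round(3))
E
```

```text
[ 0.00464869 -0.26561229 -0.57365864] [[ 0.931 -0.266  0.25 ]
 [-0.257 -0.964 -0.069]
 [ 0.259  0.    -0.966]]
```

Call:
jog_arm(commands="0.06 0.09 0 0 -0.05 -0.12; 0.12 0.18 0 0.001 -0.11 -0.24; 0.17 0.25 0 0.002 -0.16 -0.36; 0.22 0.32 -0.02 0.003 -0.21 -0.46; 0.2905 0.424 -0.04 0.0046 -0.2656 -0.5737; 0.2905 0.424 -0.071 0.0046 -0.2656 -0.5737; 0.2905 0.424 -0.071 0.0046 -0.2656 -0.5737; 0.2905 0.424 -0.071 0.0046 -0.2656 -0.5737; 0.2905 0.424 -0.071 0.0046 -0.2656 -0.5737; 0.2905 0.424 -0.071 0.0046 -0.2656 -0.5737", gripper=12)

```text
time: 2.45
eef_pos: [0.4953, -0.2176, 0.1597]
tcp_rot: [0.983, -0.131, 0.129, 0.017]
contact_force: [0.4, -0.3, -0.7]
opening: 0.121
```

```bash
python3 - <<'E'
from h import *
s=get_state();print(s['eef_pos'],s['opening'],s['contact_force'])
from scipy.spatial.transform import Rotation as R
c=cam('scene'); im=c['frame'].copy(); save(cv2.resize(im[60:310,130:400],None,fx=2.9,fy=2.3),'s2.png')
Rm=R.from_quat(s['tcp_rot']).as_matrix()
big=cv2.resize(im[100:260,150:310],None,fx=3.7,fy=3.7,interpolation=cv2.INTER_CUBIC)
for o in ([0,0,0],[.011,0,0],[-.011,0,0],[0,.02,0],[0,-.02,0],[0,0,.013]):
    q=(proj(c,s['eef_pos']+Rm@np.array(o))-[150,100]+.5)*3.7; cv2.circle(big,tuple(int(k) for k in q),2,(0,255,0),-1)
save(big,'s2z.png')
m=c['z_map']; vv,uu=np.mgrid[:384,:512]; W=world(c,uu,vv,d=m)
L=(W-s['eef_pos'])@Rm
k=(np.abs(L)<[.03,.06,.06]).all(-1)&(m>0)
print(k.sum(), 'max tool z',np.percentile(L[k][:,2],[90,97,100]))
k2=k&(L[...,2]>-.012); print(L[k2].min(0),L[k2].max(0)); print(Rm.round(3))
E
```

```text
[ 0.49528762 -0.2175758   0.15971159] 0.12131145509159443 [ 0.3819356  -0.27808614 -0.67530325]
290 max tool z [0.04176518 0.05170871 0.05968508]
[-0.00970503 -0.00950702 -0.01197718] [0.02995363 0.0189816  0.05968508]
[[ 0.932 -0.263  0.249]
 [-0.254 -0.965 -0.068]
 [ 0.258  0.    -0.966]]
```

View pics/s2z.png

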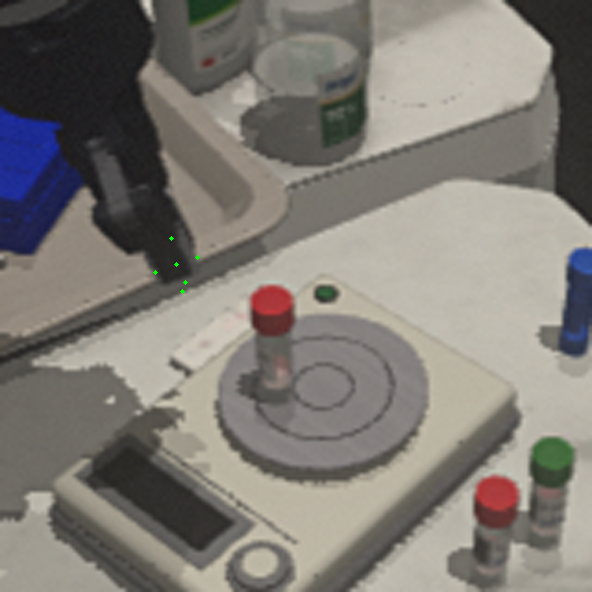

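Call:
jog_arm(commands="0 0 -0.045 0 0 0; 0 0 -0.08 0 0 0; 0 0 -0.095 0 0 0; 0 0 -0.095 0 0 0; 0 0 -0.095 0 0 0")

```text
time: 3.12
eef_pos: [0.496, -0.2206, 0.0672]
tcp_rot: [0.982, -0.133, 0.131, 0.019]
contact_force: [0.3, -0.5, 0.0]
opening: 0.119
```

```bash
cat > look.py <<'E'
import sys
from h import *
from scipy.spatial.transform import Rotation as R
s=get_state();print(s['time'],s['eef_pos'].round(4),s['contact_force'].round(2))
out=[]
for n in ['scene','top']:
    c=cam(n); im=c['frame']
    try: print(n,[np.round(k,4) for k in vial(c,n)])
    except Exception as e: print(n,'no vial',e)
    u,v=proj(c,np.array([.55,-.24,.08])).astype(int)
    out.append(cv2.resize(im[v-50:v+50,u-33:u+33],None,fx=6,fy=6,interpolation=cv2.INTER_CUBIC))
save(np.hstack(out),sys.argv[1])
E
python3 look.py l3.png
```

```text
3.125 [ 0.496  -0.2206  0.0672] [ 0.27 -0.53  0.05]
scene [array([ 0.5389, -0.2312]), np.float64(32.6553), np.float32(323.0), np.float64(0.61)]
top [array([ 0.5388, -0.2319]), np.float64(26.375), np.float32(140.0), np.float64(0.57)]
```

View pics/l3.png

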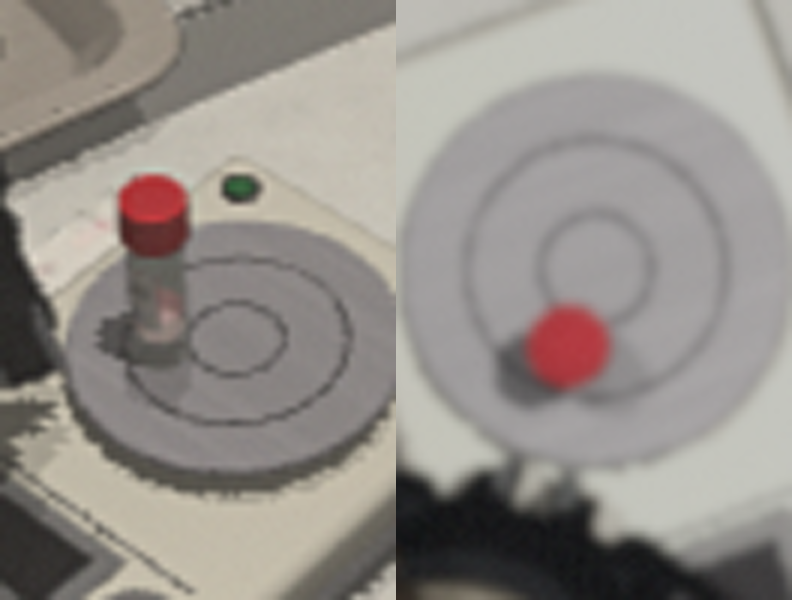

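Call:
jog_arm(commands="0.005 -0.0014 0 0 0 0; 0.010 -0.0028 0 0 0 0; 0.014 -0.004 0 0 0 0; 0.018 -0.005 0 0 0 0; 0.018 -0.005 0 0 0 0; 0.018 -0.005 0 0 0 0")

```text
time: 4.08
eef_pos: [0.5129, -0.2241, 0.0652]
tcp_rot: [0.982, -0.133, 0.129, 0.018]
contact_force: [0.1, -0.6, -0.4]
opening: 0.122
```

```bash
python3 look.py l4.png
```

```text
4.075 [ 0.5129 -0.2241  0.0652] [ 0.13 -0.6  -0.35]
scene [array([ 0.5379, -0.2336]), np.float64(38.063), np.float32(325.0), np.float64(0.76)]
top [array([ 0.538 , -0.2319]), np.float64(12.0542), np.float32(154.0), np.float64(0.62)]
```

View pics/l4.png

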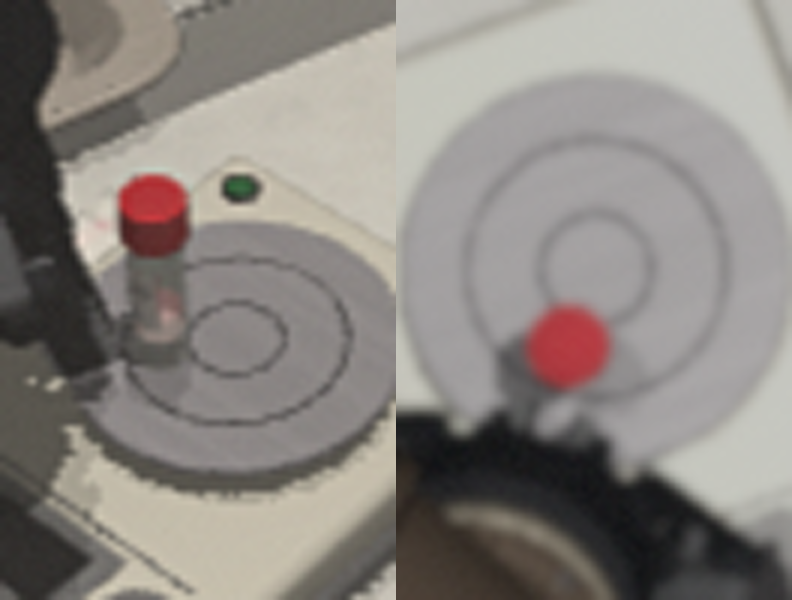

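Call:
jog_arm(commands="0.0018 -0.0005 0 0 0 0; 0.0036 -0.001 0 0 0 0; 0.0054 -0.0015 0 0 0 0; 0.0072 -0.002 0 0 0 0; 0.009 -0.0025 0 0 0 0; 0.0108 -0.003 0 0 0 0; 0.0126 -0.0035 0 0 0 0; 0.0144 -0.004 0 0 0 0; 0.0162 -0.0045 0 0 0 0; 0.018 -0.005 0 0 0 0; 0.018 -0.005 0 0 0 0; 0.018 -0.005 0 0 0 0; 0.018 -0.005 0 0 0 0")

```text
time: 5.9
eef_pos: [0.531, -0.2292, 0.0653]
tcp_rot: [0.982, -0.133, 0.129, 0.018]
contact_force: [-0.0, 0.7, -0.0]
opening: 0.125
```

```bash
python3 look.py l5.png
```

```text
5.9 [ 0.531  -0.2292  0.0653] [-0.02  0.69 -0.  ]
scene [array([ 0.55  , -0.2338]), np.float64(58.5935), np.float32(293.0), np.float64(0.83)]
top [array([ 0.5478, -0.2349]), np.float64(16.375), np.float32(150.0), np.float64(0.72)]
```

View pics/l5.png

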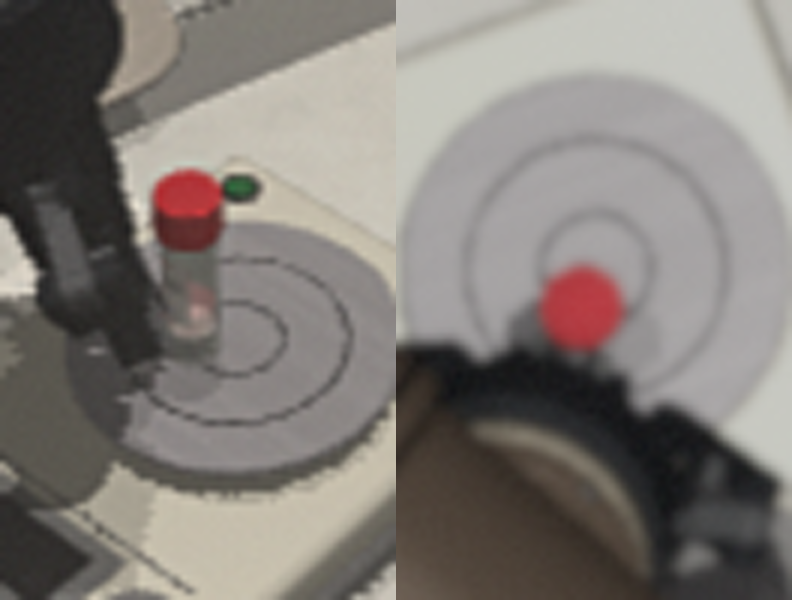

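Call:
jog_arm(commands="0.0016 -0.0004 0 0 0 0; 0.0032 -0.0009 0 0 0 0; 0.0048 -0.0013 0 0 0 0; 0.0064 -0.0018 0 0 0 0; 0.008 -0.0022 0 0 0 0; 0.0095 -0.0026 0 0 0 0; 0.011 -0.003 0 0 0 0; 0.0125 -0.0034 0 0 0 0; 0.0125 -0.0034 0 0 0 0; 0.0125 -0.0034 0 0 0 0; 0.0125 -0.0034 0 0 0 0")

```text
time: 7.48
eef_pos: [0.5435, -0.2326, 0.0653]
tcp_rot: [0.982, -0.133, 0.129, 0.018]
contact_force: [-0.9, 0.1, -0.1]
opening: 0.121
```

```bash
python3 look.py l6.png
```

```text
7.475 [ 0.5435 -0.2326  0.0653] [-0.9   0.11 -0.12]
scene [array([ 0.5622, -0.2365]), np.float64(31.5855), np.float32(323.0), np.float64(0.73)]
top [array([ 0.5612, -0.2382]), np.float64(10.1975), np.float32(180.0), np.float64(0.69)]
```

View pics/l6.png

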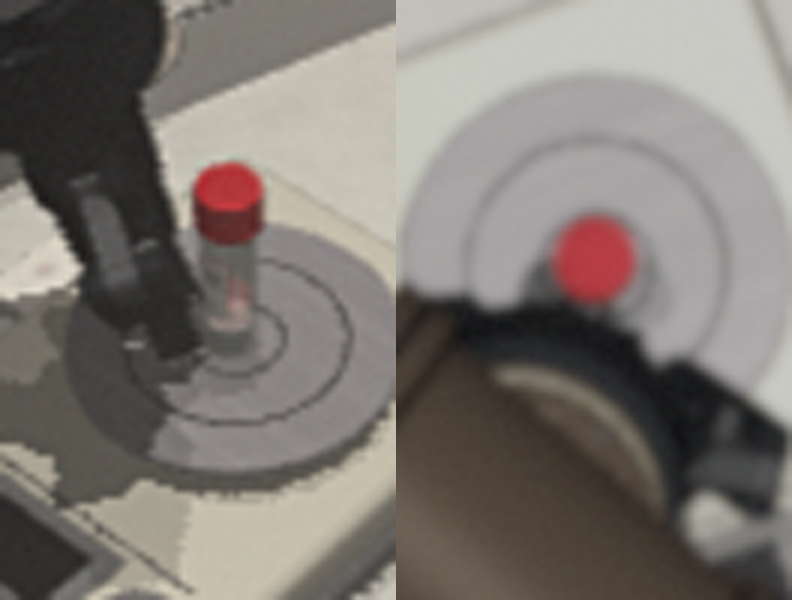

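Call:
jog_arm(commands="-0.002 0.0005 0 0 0 0; -0.006 0.0016 0 0 0 0; -0.014 0.0038 0 0 0 0; -0.025 0.007 0 0 0 0; -0.04 0.011 0 0 0 0; -0.055 0.015 0.02 0 0 0; -0.07 0.02 0.06 0 0 0; -0.12 0.02 0.1 0 0 0; -0.12 0.02 0.1 0 0 0; -0.12 0.02 0.1 0 0 0")

```text
time: 8.93
eef_pos: [0.423, -0.2124, 0.1649]
tcp_rot: [0.982, -0.133, 0.13, 0.018]
contact_force: [0.6, 0.3, -0.7]
opening: 0.124
```

```bash
python3 look.py l7.png; python3 - <<'E'
from h import *
out=[];a=np.linspace(0,2*np.pi,73)
for n in ['scene','top']:
    c=cam(n); im=c['frame']; s=6
    if n=='top': print([np.round(k,4) for k in pancen(c,n)])
    u,v=proj(c,np.array([.55,-.24,.08])).astype(int); x0,y0=u-33,v-50
    big=cv2.resize(im[y0:y0+100,x0:x0+66],None,fx=s,fy=s,interpolation=cv2.INTER_CUBIC)
    for (x,y,z,r) in ((.5622,-.2379,.056,.016),(.562,-.2379,.128,.0115),(.5622,-.2379,.056,.010)):
        q=proj(c,np.stack([x+r*np.cos(a),y+r*np.sin(a),0*a+z],-1)); cv2.polylines(big,[((q-[x0,y0]+.5)*s).astype(np.int32)],True,(0,255,0),1)
    out.append(big)
save(np.hstack(out),'l7o.png')
E
```

```text
8.925 [ 0.423  -0.2124  0.1649] [ 0.56  0.33 -0.75]
scene [array([ 0.5621, -0.2367]), np.float64(41.6502), np.float32(308.0), np.float64(0.6)]
top [array([ 0.561 , -0.2382]), np.float64(7.2318), np.float32(167.0), np.float64(0.46)]
[array([ 0.5625, -0.238 ]), np.float64(0.0002), array([ 0.0016, -0.001 ,  0.0567]), array([ 0.5627, -0.2381])]
```

View pics/l7o.png

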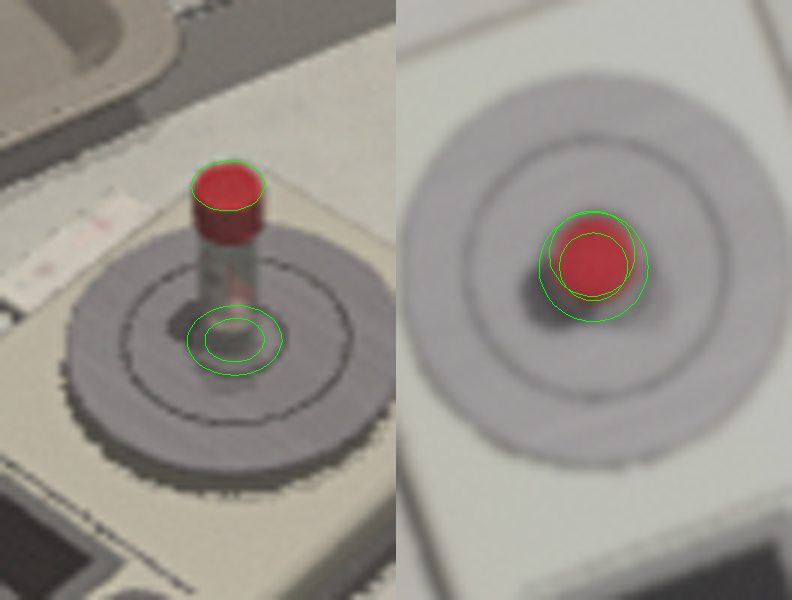

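Call:
jog_arm(commands="0.02 -0.04 0 0.03 0.1 0; 0.04 -0.08 0 0.05 0.18 0; 0.059 -0.112 -0.03 0.07 0.2525 0; 0.059 -0.112 -0.065 0.07 0.2525 0; 0.059 -0.112 -0.065 0.07 0.2525 0; 0.059 -0.112 -0.085 0.07 0.2525 0; 0.059 -0.112 -0.085 0.07 0.2525 0; 0.059 -0.112 -0.085 0.07 0.2525 0", gripper=0)

```text
time: 10.28
eef_pos: [0.4828, -0.3248, 0.0814]
tcp_rot: [0.991, -0.134, 0.001, 0.001]
contact_force: [-0.2, 0.7, 0.3]
opening: -0.002
```

```bash
python3 - <<'E'
from h import *
s=get_state();print(s['eef_pos'],s['contact_force'],s['opening'],s['tcp_rot'])
out=[];a=np.linspace(0,2*np.pi,73)
for n in ['scene','top']:
    c=cam(n); im=c['frame']; s_=6
    u,v=proj(c,np.array([.49,-.31,.07])).astype(int); x0,y0=u-33,v-50
    big=cv2.resize(im[y0:y0+100,x0:x0+66],None,fx=s_,fy=s_,interpolation=cv2.INTER_CUBIC)
    for (x,y,z,r) in ((.482,-.3245,.0485,.0145),(s['eef_pos'][0],s['eef_pos'][1],s['eef_pos'][2],.003)):
        q=proj(c,np.stack([x+r*np.cos(a),y+r*np.sin(a),0*a+z],-1)); cv2.polylines(big,[((q-[x0,y0]+.5)*s_).astype(np.int32)],True,(0,255,0),1)
    out.append(big)
save(np.hstack(out),'l8.png')
E
```

```text
[ 0.48284679 -0.32480603  0.08139258] [-0.1798115   0.66781103  0.27133429] -0.001973531883078802 [ 9.90963901e-01 -1.34125891e-01  6.69548402e-04  5.86165550e-04]
```

View pics/l8.png

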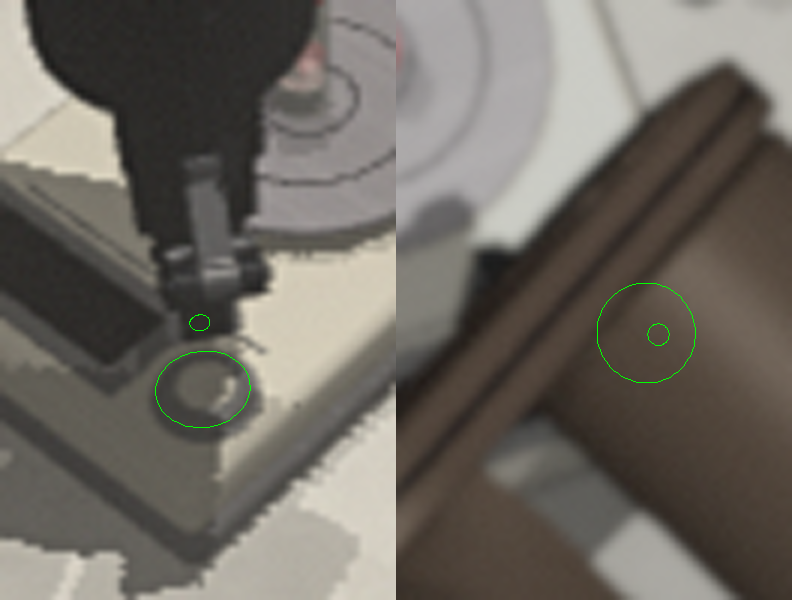

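Call:
jog_arm(commands="0.0005 -0.001 -0.015 0 0 0; 0.0005 -0.001 -0.025 0 0 0; 0.0005 -0.001 -0.029 0 0 0; 0.0005 -0.001 -0.031 0 0 0; 0.0005 -0.001 -0.033 0 0 0; 0.0005 -0.001 -0.034 0 0 0; 0.0005 -0.001 -0.034 0 0 0; 0.0005 -0.001 -0.034 0 0 0")

```text
time: 11.38
eef_pos: [0.4831, -0.3257, 0.0466]
tcp_rot: [0.991, -0.134, 0.0, 0.0]
contact_force: [-1.1, 1.7, 2.7]
opening: 0.003
```

Call:
jog_arm(commands="0 0 -0.001 0 0 0; 0 0 -0.002 0 0 0; 0 0 -0.003 0 0 0; 0 0 -0.003 0 0 0; 0 0 -0.003 0 0 0; 0 0 -0.003 0 0 0")

```text
time: 12.12
eef_pos: [0.4831, -0.3257, 0.0442]
tcp_rot: [0.991, -0.134, -0.0, 0.0]
contact_force: [-2.8, 3.1, 8.2]
opening: -0.004
```

Call:
jog_arm(commands="0 0 -0.0007 0 0 0; 0 0 -0.0007 0 0 0; 0 0 -0.0007 0 0 0")

```text
time: 12.5
eef_pos: [0.4831, -0.3257, 0.0441]
tcp_rot: [0.991, -0.134, -0.0, -0.0]
contact_force: [-3.9, 4.2, 10.0]
opening: -0.001
```

Force rose to 10 N with almost no further travel, so the key is on its stop. Releasing.

Call:
jog_arm(commands="0 0 0.002 0 0 0; 0 0 0.005 0 0 0; 0 0 0.01 0 0 0; 0 0 0.03 0 0 0; 0 0 0.07 0 0 0; -0.02 -0.05 0.12 0 0 0; -0.06 -0.1 0.16 0 0 0; -0.1 -0.15 0.18 0 0 0; -0.15 -0.2 0.18 0 0 0; -0.15 -0.2 0.18 0 0 0; -0.15 -0.2 0.18 0 0 0; -0.15 -0.2 0.18 0 0 0")

```text
time: 14.0
eef_pos: [0.3334, -0.5252, 0.2231]
tcp_rot: [0.991, -0.134, 0.0, 0.0]
contact_force: [-1.1, -0.2, -0.9]
opening: -0.0
```

```bash
python3 look.py l9.png; python3 - <<'E'
from h import *
for n in ['top','scene']:
    c=cam(n); save(cv2.resize(c['frame'],None,fx=1.5,fy=1.5),f'f_{n}.png')
    for o in cut_out(n,'key')[:2]:
        m=o['pixels'];vv,uu=np.nonzero(m);W=world(c,uu,vv,d=c['z_map'][m]);print('key',o['conf'],np.median(W,0))
    if n=='top': print([np.round(k,4) for k in pancen(c,n)])
    for o in cut_out(n,'loose_cassette')[:3]:
        m=o['pixels'];vv,uu=np.nonzero(m);print('cas',np.median(world(c,uu,vv,d=c['z_map'][m]),0))
E
```

```text
14.0 [ 0.3334 -0.5252  0.2231] [-1.07 -0.16 -0.94]
scene [array([ 0.562 , -0.2368]), np.float64(28.8275), np.float32(326.0), np.float64(0.9)]
top [array([ 0.561 , -0.2378]), np.float64(8.8838), np.float32(164.0), np.float64(0.5)]
key 0.79 [ 0.48358731 -0.32388236  0.04904856]
[array([ 0.5626, -0.2382]), np.float64(0.0006), array([ 0.0011, -0.0014,  0.0566]), array([ 0.5627, -0.2381])]
cas [ 0.55106915 -0.12740087  0.00915085]
key 0.71 [ 0.48248958 -0.32564175  0.04766178]
key 0.61 [ 0.54545563 -0.12889281  0.00816107]
cas [ 0.54985781 -0.12788842  0.00826844]
```

View pics/l9.png

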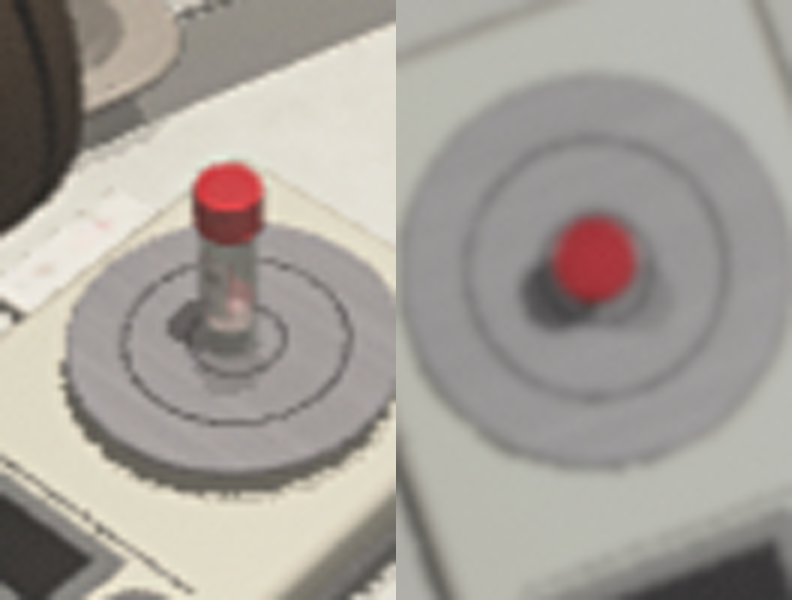

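View pics/f_scene.png

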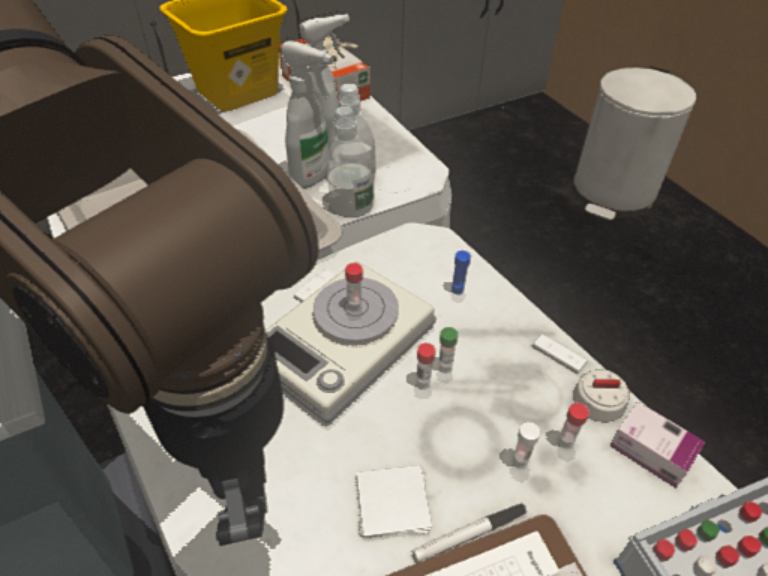

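The vial stands upright inside the inner ring (foot at about (228,340) in the crop), the key is back up, and everything else is where it was.

```bash
python3 -c "
from plant import ctrl
print(ctrl.sign_off())"
```

```text
the job is handed in; nothing more can be done
None
```

The vial is centred inside the inner ring, upright and let go of. After that I pressed the key once and it came back up; the job was handed in at about 14 s.

- **Centring:** I slid the red-capped vial about 24 mm with the tilted, slightly open fingertips, roughly 10 mm above the pan, then backed off. In the last pictures its foot is about 1 to 1.5 mm from the pan centre (6 mm allowed). The pan fits as level to about 0.1°. The two cameras agree on the vial's position to about 1.5 mm.
- **Key:** I pressed it with the shut fingers. The tip stopped at 44.1 to 44.2 mm while the force rose from 8 to 10 N, so it was on its stop. Afterwards its top read 48 to 49 mm, which is its rest height.
- **Left alone:** The cassette reads within about 5 mm of its first position. That measure shifts with how much of it shows, and my last cassette readings agree across the two cameras. I checked the waiting vials and the blue look-alike only by eye, and they look unmoved; the arm never came down near them.
- **Misses:** Early on, the scene camera's network gave bad results for the pan and key. I used the top camera's values instead and checked them with overlays in both pictures.

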